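# Clear the swing of the gas isolation handle and turn it on

## Task

Turn on the gas for the instrument: push the long handle of the bench valve a quarter turn from off to on, fully home against its stop. Two of the four capped containers stand in the handle's swing; before you turn it, lift those two out and set them down gently, upright, in the empty steel tray, so that the handle never knocks a container. Leave the other two containers, the little vial that the handle passes over, and everything else where they stand, and keep every container upright.

Things in the scene. Friction and masses are not known exactly. Their poses are not given: they have to be found in the camera images.
- valve: fixed gas valve bolted to the bench: round steel foot 84 mm across, aluminium body 56 mm across and 54 mm high, two copper pipe stubs leaving on its own +x and +y sides (each 92 mm out, up to 43 mm high). Origin on the handle's vertical turning axis, at bench height; z up. Seen in its own axes the handle points along -y when off and along -x when on.
- valve_lever (a joint): handle angle in rad: 0 = off (along the valve's own -y), pi/2 = on (along its own -x), both hard stops. It grows clockwise seen from above, is stiff (about 0.5 N m of friction) and stays where it is left.
- handle_grip (a point): centre of the handle's black grip, 135 mm from the turning axis, 69 mm above the bench. The grip is a bar 80 mm long (95 to 175 mm from the axis; 175 mm is the handle's end), 20 mm wide, 16 mm thick (61 to 77 mm above the bench); the steel bar inside of it is 16 mm wide, 10 mm thick. Whatever taller than 60 mm stands within its quarter turn is in its swing.
- amber_bottle: brown glass bottle with a white cap, 58 mm across, 125 mm high, cap 36 mm across; standing upright on the bench, origin at the centre of its underside, z up. Grip it from above by the screw cap, whose sides are straight for the top 30 mm (below it a slightly narrower neck 6 mm long, then a sloping shoulder 16 mm high down to the body). About 0.28 kg.
- wide_jar: white plastic wide-mouthed jar with a white lid, 60 mm across, 100 mm high, lid (cap) 56 mm across; standing upright on the bench, origin at the centre of its underside, z up. Grip it from above by the screw cap, whose sides are straight for the top 30 mm (below it a slightly narrower neck 6 mm long, then a sloping shoulder 16 mm high down to the body). About 0.22 kg.
- clear_bottle: clear glass bottle with a blue cap, 52 mm across, 114 mm high, cap 40 mm across; standing upright on the bench, origin at the centre of its underside, z up. Grip it from above by the screw cap, whose sides are straight for the top 30 mm (below it a slightly narrower neck 6 mm long, then a sloping shoulder 16 mm high down to the body). About 0.24 kg.
- metal_can: bare aluminium bottle-shaped can with a black cap, 48 mm across, 108 mm high, cap 30 mm across; standing upright on the bench, origin at the centre of its underside, z up. Grip it from above by the screw cap, whose sides are straight for the top 30 mm (below it a slightly narrower neck 6 mm long, then a sloping shoulder 16 mm high down to the body). About 0.20 kg.
- tray: empty open steel tray fixed to the bench, 210 mm (its x) by 130 mm (its y) outside, walls 5 mm thick and 28 mm high, floor 5 mm thick; origin at the centre of its underside. Two containers fit side by side, 50 mm either way along its x from the centre.
- vial: little glass sample vial, 20 mm across, 32 mm high, standing near the valve under the handle's swing (the handle passes 29 mm over it); origin at the centre of its underside. Leave it.
- vial_rack: black rack of sample vials, 70 x 160 mm, 44 mm high, at the robot's front left; origin at the centre of its underside. Leave it.
- beaker: empty glass beaker, 68 mm across, 85 mm high; origin at the centre of its underside. Leave it.
- tip_box: grey box with a clear lid, 85 x 125 mm, 67 mm high; origin at the centre of its underside. Leave it.
- wrench: steel wrench 160 mm long lying flat; origin at the middle of its underside. Leave it.
Not all that is in view belongs to the job. Leave any purple or yellow look-alike of the clear_bottle alone. Of the things that look like the amber_bottle, take the one that is nearest to the robot's base at the start.

How it is judged:
By the outcome, as a careful person would: the job done as asked, in the order asked, and still so for the second after the job is handed in, with the robot touching nothing.
It also fails if it takes over 72 s, if anything falls off the work surface, if the arm or the gripper's body presses on something with over 40 N, if the wrist force passes 120 N, or if a joint passes its speed limit or range.

## Robot

A 6-joint arm with a two-finger parallel gripper is mounted at the origin on the work surface. World frame = base frame: x ahead of the robot, y to its left, z up, the work surface at z = 0. Lengths are in mm, angles in rad, forces in N, time in s.
With the tool pointing down it reaches from about 150 to 775 mm from the base axis. Payload 6.1 kg.
Tool frame: the origin (TCP) lies midway between the tips of the shut fingers; the grasp point (between the pads) lies 19 mm behind it; z points along the fingers, y is the line along which they close (so a half turn about z gives the same grasp; the last joint's range is limited). The gripper opens to 85 mm and grips with 20 to 120 N. Pads are 22 mm wide; open, the fingers measure 114 mm over their backs; the gripper's body (76 mm by 85 mm) begins 54 mm behind the grasp point. The pads swing forward as they close: fully open they stand 13 mm farther back than shut.
Start: joints at [1.213, 0.126, -0.04, 1.405, 0, 1.571], TCP at [183.855, 491.737, 231.295] pointing down, gripper open.
Joint ranges: [-2.72, 2.72], [-0.95, 1.95], [-1.27, 1.35], [-1.78, 2.02], [-1.46, 1.47], [-3.14, 3.14]. Speed limits (rad/s): [2.39, 2.39, 3.01, 3.14, 3.14, 3.14].

## Interface

Orientations are given as a rotation vector (axis times angle).
In Python, from workcell import readout, imaging, order gives the robot as it stands.
- The arm moves only by the shell command python3 -m inch 'ROWS' [FORCE]. ROWS is JSON, a list of rows, each an object of numbers: "wx", "wy", "wz": the turn, a rotation vector about the tool's x, y, z in degrees; "x", "y", "z": the shift along the tool's x, y, z in m; "claw": the finger opening in m, from 0 to 0.0854. A call has 1 to 8 rows; each row shifts and turns the commanded pose from where the row before left it, along the tool's axes as they then stand; what a row does not reach is not made up. A row lasts 1/8 s, in which the tool goes at most 62.5 mm and 10.7 degrees, less where a joint would pass 70% of its speed; a pose out of reach is approached as far as the arm can. A call is refused whole if a number of a shift passes 0.0625 or a number of a turn 10.7, either way. A call with a gripper value outside its range is refused whole. The fingers move at their own pace and stop on an object; FORCE is the grip in N (left out, the last holds). Time passes only in rows, so rows that do not move let the fingers close. It gives the time, the measured TCP pose, the force, the opening and the grip force at its end, in the units of the state.
- readout.read_state(): the state, without advancing time (a new reading comes with each control period).
- imaging.capture(name): name is "scene" or "top" or "wrist"; returns the picture (384x512x3 uint8, red, green, blue); there is no depth.
- imaging.get_calibration(name): a dict with "fx", "fy", "cx", "cy" (pixels), "R" (3x3) and "t" (3): a world point X has camera coordinates R X + t. Camera axes: x right, y down, z forward; pixel columns grow to the right and rows downward; lengths in mm; the calibration is good to about 2 mm. A picture is of the moment at which its call begins: read the wrist's pose just before it. get_calibration takes no time and is no camera call; for the wrist camera it gives the pose at the moment of the call.
- order.hand_in(): hands the job in; it is judged then, once.
The state is a dict: "time": time; "qpos": joint angles; "dq": joint speeds; "effort": joint torques, N m; "ee_pos": TCP position; "tcp_rot": TCP orientation; "force": force on the tool from outside, world axes, zero at the start; "ft_torque": the same for the moment, N m; "width": opening from 0.0 (shut) to 1.0 (fully open); "grasp_force": force on a finger pad.
Only numpy, scipy, OpenCV 4.12 (cv2) and the standard library are available. Lean on these libraries where they do the work, as an engineer would, in place of code of your own. Each camera call takes 0.05 s, during which the arm holds its last target. There are 200 camera calls.

## Working session

There is one attempt and no reset: what is moved stays moved. The work goes in short steps, Python scripts to look and compute and a shell command to move; the robot and the scene stay as the last step left them, time stands still between calls to the robot, and variables do not carry over. Pictures are saved under pics/ and viewed, at most 10 in all, crops included, and the job is handed in when it is done.

```bash
ls; mkdir -p pics
cat > h.py <<'E'
import numpy as np,cv2
from workcell import readout,imaging,order
def snap(n,f):
    im=imaging.capture(n); cv2.imwrite('pics/'+f,im[:,:,::-1]); return im
def ray(c,u,v,z):
    R=np.array(c['R']);t=np.array(c['t']).ravel()
    o=-R.T@t; d=R.T@np.array([(u-c['cx'])/c['fx'],(v-c['cy'])/c['fy'],1])
    return o+d*(z-o[2])/d[2]
def proj(c,X):
    p=np.array(c['R'])@np.array(X,float)+np.array(c['t']).ravel()
    return c['fx']*p[0]/p[2]+c['cx'],c['fy']*p[1]/p[2]+c['cy']
E
python3 - <<'E'
from h import *
s=readout.read_state();print(s)
a=snap('scene','s0.png');b=snap('top','t0.png')
for n in('scene','top'):
    c=imaging.get_calibration(n);print(n,c, -np.array(c['R']).T@np.array(c['t']).ravel())
cv2.imwrite('pics/t0b.png',cv2.resize(b[:,:,::-1],(800,600),interpolation=cv2.INTER_CUBIC))
E
```

```text
pics
{'time': 0.0, 'qpos': array([ 1.21300470e+00,  1.26392489e-01, -4.06278325e-02,  1.40537735e+00,
        2.53899919e-05,  1.57080227e+00]), 'dq': array([ 0.0001118 ,  0.0001029 ,  0.0003872 ,  0.00189704, -0.00020064,
       -0.00031138]), 'effort': array([-2.62811605e-03, -4.35917759e+01,  3.52923667e+01,  1.72782701e-02,
       -3.24130242e-04,  1.35722840e-05]), 'ee_pos': array([183.70932404, 491.37562759, 230.51283048]), 'tcp_rot': array([-5.58978686e-01, -3.09114767e+00,  2.46790173e-03]), 'force': array([-0.18227826,  0.22018409, -0.28224912]), 'ft_torque': array([-0.01251371, -0.01395768, -0.0360402 ]), 'grasp_force': 0.0, 'width': 1.001380310813473}
scene {'fx': 478.40284449328425, 'fy': 478.40284449328425, 'cx': 255.98731646635335, 'cy': 187.9087472855725, 'R': array([[-0.73579808,  0.67712481,  0.01015722],
       [ 0.57350082,  0.63103121, -0.52239489],
       [-0.36013606, -0.37855199, -0.85264319]]), 't': array([ 365.13123435, -236.88078801, 1389.6556881 ])} [ 904.9793204   428.29667214 1057.42642665]
top {'fx': 390.37683930700604, 'fy': 390.37683930700604, 'cx': 257.3097501211459, 'cy': 191.7571501836997, 'R': array([[ 0.00240136, -0.99990988,  0.01320876],
       [-0.99678419, -0.00345142, -0.08005848],
       [ 0.08009686, -0.01297404, -0.99670265]]), 't': array([ -22.308982  ,  507.11493453, 1174.77160274])} [ 411.44220761   -5.31517326 1211.79149396]
```

View pics/t0b.png

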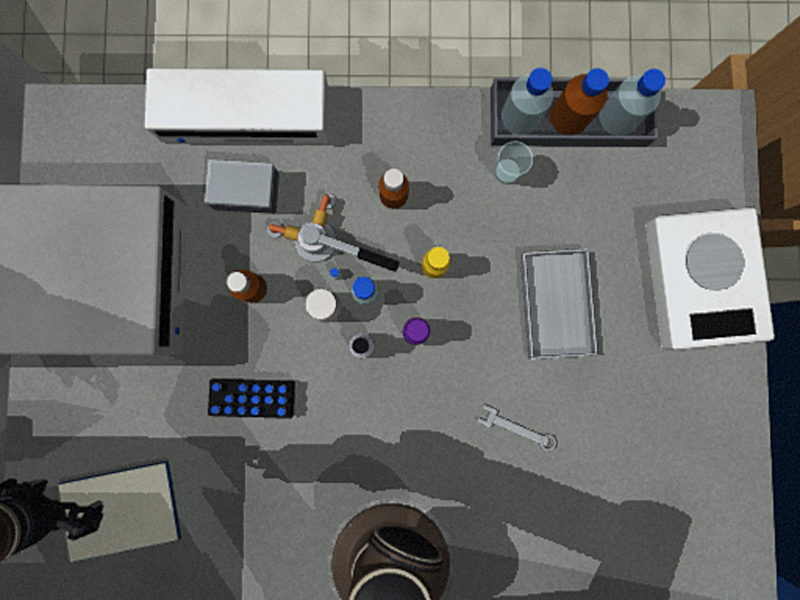

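View pics/s0.png

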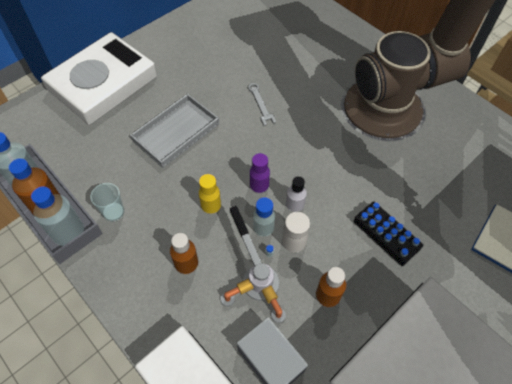

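The top view (800x600 scale) shows the valve at (313,238) with its handle pointing right to (397,265). It will sweep clockwise over the blue-capped bottle (363,288) and the jar (320,304). The can (360,345) and the ambers (240,285) and (393,188) look clear of it, and the tray is at (560,303). Next I measure from both views.

```bash
cat > m.py <<'E'
from h import *
from scipy.optimize import least_squares
T=cv2.imread('pics/t0.png');S=cv2.imread('pics/s0.png')
ct=imaging.get_calibration('top');cs=imaging.get_calibration('scene')
def blob(im,lo,hi,win):
    hsv=cv2.cvtColor(im,cv2.COLOR_BGR2HSV);m=cv2.inRange(hsv,lo,hi)
    x0,y0,x1,y1=win;k=np.zeros_like(m);k[y0:y1,x0:x1]=m[y0:y1,x0:x1]
    n,l,st,ce=cv2.connectedComponentsWithStats(k)
    i=1+np.argmax(st[1:,4]);return ce[i],st[i]
def w(x,y,r=14): return (int(x*.64)-r,int(y*.64)-r,int(x*.64)+r,int(y*.64)+r)
blue=((100,120,60),(130,255,255));white=((0,0,150),(180,45,255));blk=((0,0,0),(180,255,45));
for n,c,wt,ws,h in [('clear',blue,w(363,288),(248,192,282,225),114),('jar',white,w(320,304,16),(278,207,316,240),100),
  ('can',blk,w(361,345,9),(286,172,310,194),108),('amber',white,w(238,282,12),(322,262,350,290),125),('amberfar',white,w(393,178,12),(168,230,192,255),125),('vial',blue,w(335,272,8),(262,242,276,256),32),
  ('yellow',((20,120,80),(35,255,255)),w(436,261),(190,170,230,216),114),('purple',((130,80,40),(160,255,255)),w(416,331),(240,150,280,195),114)]:
    a,sa=blob(T,*c,wt);b,sb=blob(S,*c,ws)
    # triangulate
    f=lambda X:np.r_[np.subtract(proj(ct,X),a),np.subtract(proj(cs,X),b)]
    r=least_squares(f,[400,0,100])
    print(n,'top@h',ray(ct,*a,h-3).round(1)[:2],'tri',r.x.round(1),'res',r.fun.round(1),sa[2:],sb[2:])
# handle grip black
hsv=cv2.cvtColor(T,cv2.COLOR_BGR2HSV)
m=cv2.inRange(hsv,*blk);k=np.zeros_like(m);k[155:176,224:260]=m[155:176,224:260]
n,l,st,ce=cv2.connectedComponentsWithStats(k);i=1+np.argmax(st[1:,4])
p=np.argwhere(l==i)[:,::-1]
P=np.array([ray(ct,u,v,76)[:2] for u,v in p]);c=P.mean(0);u,s,v=np.linalg.svd(P-c)
print('grip',c.round(1),'dir',v[0],'ext',np.ptp((P-c)@v[0]),np.ptp((P-c)@v[1]),st[i])
d=v[0]*(1 if v[0][1]<0 else -1);ax=c-135*d;print('axis',ax,'offdeg',np.degrees(np.arctan2(d[1],d[0])))
print('axis px',np.array(proj(ct,[*ax,80]))/.64)
# tray
for q in [(527,253),(592,250),(597,355),(530,357)]: print('tray',ray(ct,q[0]*.64,q[1]*.64,28).round(1))
E
python3 m.py
python3 - <<'E'
import cv2
a=cv2.imread('pics/t0.png')[120:245,130:260];b=cv2.imread('pics/s0.png')[160:330,200:350]
import numpy as np
a=cv2.resize(a,(400,385),interpolation=cv2.INTER_CUBIC);b=cv2.resize(b,(340,385),interpolation=cv2.INTER_CUBIC)
cv2.imwrite('pics/c1.png',np.hstack([a,b]))
E
```

```text
clear top@h [522.4  51.2] tri [522.6  52.8  99.8] res [-0.4  0.3 -0.4 -0. ] [ 14  15 162] [ 17  21 285]
jar top@h [493.5 130.4] tri [492.1 132.8  93.3] res [-0.7  0.6 -0.7 -0.1] [ 20  19 296] [ 25  29 492]
can top@h [417.7  55.9] tri [417.   57.6  91.1] res [-0.3  0.3 -0.4 -0. ] [10 10 79] [ 12  15 142]
amber top@h [531.4 278. ] tri [530.3 279.  122.8] res [-0.5  0.4 -0.4 -0. ] [ 13  13 120] [ 17  19 235]
amberfar top@h [722.6  -2.6] tri [721.  -1. 122.] res [-0.6  0.6 -0.6 -0.1] [ 12  12 117] [ 16  19 225]
vial top@h [561.  112.9] tri [560.3 113.8  28.7] res [-0.3  0.2 -0.3 -0. ] [ 6  6 28] [ 7  8 42]
yellow top@h [569.5 -80.2] tri [577.2 -83.4  52.2] res [-0.3  0.2 -0.3 -0. ] [ 18  20 281] [ 22  39 693]
purple top@h [444. -44.] tri [445.  -45.3  52.1] res [-0.3  0.2 -0.3 -0. ] [ 17  18 236] [ 20  40 651]
grip [579.6  26.2] dir [0.35070872 0.93648459] ext 79.50159465978948 20.80622240526824 [229 158  27  16 189]
axis [626.96629519 152.59309781] offdeg -110.53066966458533
axis px [310.10641806 233.05463955]
tray [ 599.3 -266.    28. ]
tray [ 605.8 -394.4   28. ]
tray [ 400.  -399.5   28. ]
tray [ 395.9 -269.    28. ]
```

View pics/c1.png

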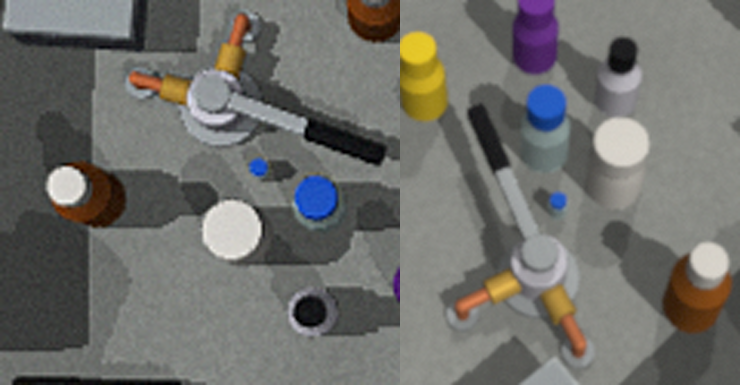

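The crop confirms it. The clear bottle and jar are the two in the swing, 146 and 135 mm from the axis. The can's near edge is 206 mm out, and the amber bottle stands 85 mm off the "on" line. Tool x already points along the first push direction, so I need no turning until the push. Now I'll work out the approach.

```bash
cat > go.py <<'E'
import sys
from h import *
from scipy.spatial.transform import Rotation as Ro
s=readout.read_state();R=Ro.from_rotvec(s['tcp_rot']).as_matrix()
for a in sys.argv[1:]:
    g=np.array(eval(a),float);d=R.T@(g-s['ee_pos']);L=np.linalg.norm(d)
    n=int(np.ceil(L/50));print(a,'tool delta',d.round(1),'n',n,'per row m',(d/n/1000).round(4))
print('pos',s['ee_pos'].round(1),'yawx',np.degrees(np.arctan2(R[1,0],R[0,0])).round(2),'z',R[:,2].round(3),'F',s['force'].round(1),'q',s['qpos'].round(2),'w',round(s['width'],3),'gf',round(s['grasp_force'],1),'t',s['time'])
E
python3 go.py '[522.5,51.8,190]'
```

```text
[522.5,51.8,190] tool delta [-471.3 -293.1   41. ] n 12 per row m [-0.0393 -0.0244  0.0034]
pos [183.7 491.4 230.6] yawx 159.5 z [-0.001 -0.001 -1.   ] F [ 0.  -0.  -0.1] q [ 1.21  0.13 -0.04  1.41  0.    1.57] w 1.004 gf 0.0 t 0.1
```

```bash
python3 -m inch '[{"x":-0.039,"y":-0.0245,"claw":0.062},{"x":-0.039,"y":-0.0245},{"x":-0.039,"y":-0.0245},{"x":-0.039,"y":-0.0245},{"x":-0.039,"y":-0.0245},{"x":-0.039,"y":-0.0245}]' 40 && python3 go.py '[522.5,51.8,190]'
```

```text
validation failed for argument at $[0]...
```

```bash
python3 -m inch '[{"wx":0,"wy":0,"wz":0,"x":-0.039,"y":-0.0245,"z":0,"claw":0.062},{"wx":0,"wy":0,"wz":0,"x":-0.039,"y":-0.0245,"z":0,"claw":0.062},{"wx":0,"wy":0,"wz":0,"x":-0.039,"y":-0.0245,"z":0,"claw":0.062},{"wx":0,"wy":0,"wz":0,"x":-0.039,"y":-0.0245,"z":0,"claw":0.062},{"wx":0,"wy":0,"wz":0,"x":-0.039,"y":-0.0245,"z":0,"claw":0.062},{"wx":0,"wy":0,"wz":0,"x":-0.039,"y":-0.0245,"z":0,"claw":0.062}]' 40 && python3 go.py '[522.5,51.8,190]'
```

```text
time: 0.85
ee_pos: [352.1, 270.7, 231.0]
tcp_rot: [-0.559, -3.091, 0.0]
force: [1.0, -0.2, -0.6]
width: 0.726
grasp_force: 0.0
[522.5,51.8,190] tool delta [-236.3 -145.4   41. ] n 6 per row m [-0.0394 -0.0242  0.0068]
pos [352.1 270.7 231. ] yawx 159.51 z [-0. -0. -1.] F [ 1.  -0.2 -0.6] q [ 0.66 -0.03 -0.2   1.4   0.    1.01] w 0.726 gf 0.0 t 0.85
```

```bash
python3 -m inch '[{"wx":0,"wy":0,"wz":0,"x":-0.0394,"y":-0.0242,"z":0.006,"claw":0.062},{"wx":0,"wy":0,"wz":0,"x":-0.0394,"y":-0.0242,"z":0.006,"claw":0.062},{"wx":0,"wy":0,"wz":0,"x":-0.0394,"y":-0.0242,"z":0.006,"claw":0.062},{"wx":0,"wy":0,"wz":0,"x":-0.0394,"y":-0.0242,"z":0.006,"claw":0.062},{"wx":0,"wy":0,"wz":0,"x":-0.0394,"y":-0.0242,"z":0.006,"claw":0.062},{"wx":0,"wy":0,"wz":0,"x":-0.0394,"y":-0.0242,"z":0.006,"claw":0.062},{"wx":0,"wy":0,"wz":0,"x":0,"y":0,"z":0,"claw":0.062}]' && python3 go.py '[522.5,51.8,77]'
python3 - <<'E'
from h import *
c=imaging.get_calibration('wrist')
im=snap('wrist','w1.png')
X=(522.5,51.8,114);print(proj(c,X),proj(c,(522.5,51.8,94)))
b=((100,120,60),(130,255,255))
m=cv2.inRange(cv2.cvtColor(im,cv2.COLOR_RGB2HSV),*b);n,l,st,ce=cv2.connectedComponentsWithStats(m)
for i in range(1,n):
    if st[i,4]>100: print(st[i],ce[i].round(1),ray(c,*ce[i],110).round(1))
E
```

```text
time: 1.72
ee_pos: [523.0, 51.0, 193.8]
tcp_rot: [-0.565, -3.088, 0.001]
force: [-0.2, 0.9, 0.6]
width: 0.724
grasp_force: 0.0
[522.5,51.8,77] tool delta [  0.5   0.7 116.8] n 3 per row m [0.0002 0.0002 0.0389]
pos [523.   51.  193.8] yawx 159.27 z [-0.002 -0.001 -1.   ] F [-0.2  0.9  0.6] q [ 0.1   0.13 -0.12  1.33 -0.    0.46] w 0.724 gf 0.0 t 1.725
(np.float64(256.13737620254796), np.float64(200.30211239222967)) (np.float64(256.1221069953567), np.float64(192.07106084851284))
[ 228  165   56   60 2614] [255.9 195.1] [520.   52.5 110. ]
[321 177  19  18 261] [329.8 185.5] [532.  103.9 110. ]
```

View pics/w1.png

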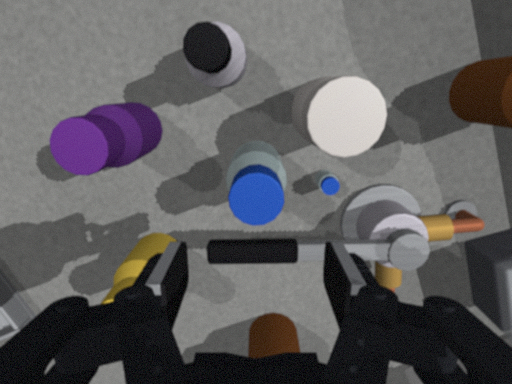

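The wrist view shows the blue cap at (256,195), within 2 mm of my estimate, with clear room for the fingers. I'm descending and gripping.

```bash
python3 -m inch '[{"wx":0,"wy":0,"wz":0,"x":0.001,"y":0.0005,"z":0.035,"claw":0.062},{"wx":0,"wy":0,"wz":0,"x":0,"y":0,"z":0.035,"claw":0.062},{"wx":0,"wy":0,"wz":0,"x":0,"y":0,"z":0.030,"claw":0.062},{"wx":0,"wy":0,"wz":0,"x":0,"y":0,"z":0.017,"claw":0.062},{"wx":0,"wy":0,"wz":0,"x":0,"y":0,"z":0,"claw":0.062},{"wx":0,"wy":0,"wz":0,"x":0,"y":0,"z":0,"claw":0.03},{"wx":0,"wy":0,"wz":0,"x":0,"y":0,"z":0,"claw":0.03},{"wx":0,"wy":0,"wz":0,"x":0,"y":0,"z":0,"claw":0.03}]' 40 && python3 go.py
```

```text
time: 2.78
ee_pos: [522.3, 54.1, 79.8]
tcp_rot: [0.559, 3.089, 0.001]
force: [-1.1, -0.8, 6.1]
width: 0.458
grasp_force: 40.4
pos [522.3  54.1  79.8] yawx 159.49 z [ 0.002 -0.    -1.   ] F [-1.1 -0.8  6.1] q [ 0.1   0.17 -0.33  1.07 -0.    0.46] w 0.458 gf 40.4 t 2.775
```

```bash
python3 -m inch '[{"wx":0,"wy":0,"wz":0,"x":0,"y":0,"z":-0.01,"claw":0.03},{"wx":0,"wy":0,"wz":0,"x":0,"y":0,"z":-0.03,"claw":0.03},{"wx":0,"wy":0,"wz":0,"x":0,"y":0,"z":-0.04,"claw":0.03},{"wx":0,"wy":0,"wz":0,"x":0,"y":0,"z":-0.04,"claw":0.03},{"wx":0,"wy":0,"wz":0,"x":0,"y":0,"z":-0.03,"claw":0.03},{"wx":0,"wy":0,"wz":0,"x":0,"y":0,"z":0,"claw":0.03}]' 60 && python3 go.py '[549,-330.5,230]' '[549,-330.5,88]'
```

```text
time: 3.52
ee_pos: [522.5, 54.3, 230.6]
tcp_rot: [0.558, 3.087, 0.002]
force: [-0.1, 0.4, -2.0]
width: 0.456
grasp_force: 60.9
[549,-330.5,230] tool delta [-159.6 -351.2    0.5] n 8 per row m [-0.0199 -0.0439  0.0001]
[549,-330.5,88] tool delta [-159.  -351.5  142.5] n 9 per row m [-0.0177 -0.0391  0.0158]
pos [522.5  54.3 230.6] yawx 159.5 z [ 0.004  0.001 -1.   ] F [-0.1  0.4 -2. ] q [ 0.1   0.12 -0.04  1.4   0.    0.46] w 0.456 gf 60.9 t 3.525
```

```bash
python3 -m inch '[{"wx":0,"wy":0,"wz":0,"x":-0.012,"y":-0.026,"z":0,"claw":0.03},{"wx":0,"wy":0,"wz":0,"x":-0.022,"y":-0.05,"z":0,"claw":0.03},{"wx":0,"wy":0,"wz":0,"x":-0.025,"y":-0.055,"z":0,"claw":0.03},{"wx":0,"wy":0,"wz":0,"x":-0.025,"y":-0.055,"z":0,"claw":0.03},{"wx":0,"wy":0,"wz":0,"x":-0.025,"y":-0.055,"z":0,"claw":0.03},{"wx":0,"wy":0,"wz":0,"x":-0.025,"y":-0.055,"z":0,"claw":0.03},{"wx":0,"wy":0,"wz":0,"x":-0.018,"y":-0.04,"z":0,"claw":0.03},{"wx":0,"wy":0,"wz":0,"x":-0.008,"y":-0.015,"z":0,"claw":0.03}]' && python3 -m inch '[{"wx":0,"wy":0,"wz":0,"x":0,"y":0,"z":0,"claw":0.03},{"wx":0,"wy":0,"wz":0,"x":0,"y":0,"z":0,"claw":0.03}]' && python3 go.py '[549,-330.5,230]' '[549,-330.5,88]'
python3 - <<'E'
from h import *
im=snap('top','t1.png');cv2.imwrite('pics/t1c.png',cv2.resize(im[120:250,230:410,::-1],(720,520),interpolation=cv2.INTER_CUBIC))
E
```

```text
time: 4.53
ee_pos: [547.5, -332.8, 225.5]
tcp_rot: [-0.563, -3.087, -0.002]
force: [0.8, 0.2, -2.4]
width: 0.454
grasp_force: 60.9
time: 4.78
ee_pos: [548.3, -329.3, 227.8]
tcp_rot: [-0.557, -3.091, -0.001]
force: [0.6, 0.0, -2.4]
width: 0.452
grasp_force: 61.0
[549,-330.5,230] tool delta [-1.1 -0.8 -2.2] n 1 per row m [-0.0011 -0.0008 -0.0022]
[549,-330.5,88] tool delta [ -1.3  -1.  139.8] n 3 per row m [-0.0004 -0.0003  0.0466]
pos [ 548.3 -329.3  227.8] yawx 159.57 z [-0.001  0.001 -1.   ] F [ 0.6  0.  -2.4] q [-0.54  0.35  0.24  1.46  0.   -0.18] w 0.452 gf 61.0 t 4.775
```

View pics/t1c.png

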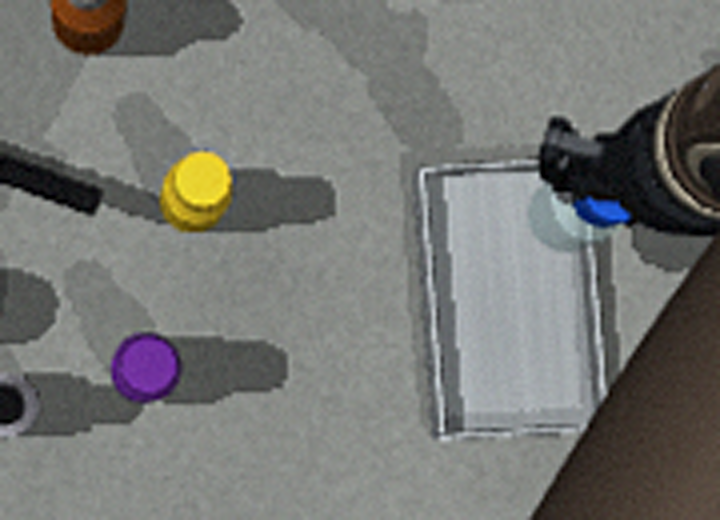

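The clear bottle hangs over the far half of the tray, upright (blue cap at (600,208), its apparent shift due to height). I'm lowering it.

```bash
python3 -m inch '[{"wx":0,"wy":0,"wz":0,"x":-0.001,"y":-0.001,"z":0.02,"claw":0.03},{"wx":0,"wy":0,"wz":0,"x":0,"y":0,"z":0.035,"claw":0.03},{"wx":0,"wy":0,"wz":0,"x":0,"y":0,"z":0.035,"claw":0.03},{"wx":0,"wy":0,"wz":0,"x":0,"y":0,"z":0.025,"claw":0.03},{"wx":0,"wy":0,"wz":0,"x":0,"y":0,"z":0.012,"claw":0.03},{"wx":0,"wy":0,"wz":0,"x":0,"y":0,"z":0.005,"claw":0.03},{"wx":0,"wy":0,"wz":0,"x":0,"y":0,"z":0,"claw":0.03}]' && python3 go.py
```

```text
time: 5.7
ee_pos: [549.3, -331.8, 97.1]
tcp_rot: [0.558, 3.091, -0.001]
force: [-0.3, -0.1, -2.3]
width: 0.457
grasp_force: 61.0
pos [ 549.3 -331.8   97.1] yawx 159.53 z [ 0.001 -0.001 -1.   ] F [-0.3 -0.1 -2.3] q [-0.54  0.37 -0.02  1.18 -0.   -0.19] w 0.457 gf 61.0 t 5.7
```

```bash
python3 -m inch '[{"wx":0,"wy":0,"wz":0,"x":0,"y":0,"z":0.006,"claw":0.03},{"wx":0,"wy":0,"wz":0,"x":0,"y":0,"z":0.004,"claw":0.03},{"wx":0,"wy":0,"wz":0,"x":0,"y":0,"z":0.001,"claw":0.03},{"wx":0,"wy":0,"wz":0,"x":0,"y":0,"z":0,"claw":0.03}]' && python3 go.py
```

```text
time: 6.2
ee_pos: [548.9, -332.0, 85.3]
tcp_rot: [-0.559, -3.091, -0.0]
force: [0.4, 0.4, -1.8]
width: 0.454
grasp_force: 61.3
pos [ 548.9 -332.    85.3] yawx 159.49 z [ 0.  0. -1.] F [ 0.4  0.4 -1.8] q [-0.54  0.38 -0.04  1.16  0.   -0.19] w 0.454 gf 61.3 t 6.2
```

```bash
python3 -m inch '[{"wx":0,"wy":0,"wz":0,"x":0,"y":0,"z":0.001,"claw":0.03},{"wx":0,"wy":0,"wz":0,"x":0,"y":0,"z":0,"claw":0.03}]'
```

```text
time: 6.45
ee_pos: [549.1, -332.2, 85.0]
tcp_rot: [0.559, 3.091, -0.001]
force: [-0.5, 1.3, 1.5]
width: 0.451
grasp_force: 61.6
```

```bash
python3 -m inch '[{"wx":0,"wy":0,"wz":0,"x":0,"y":0,"z":0,"claw":0.045},{"wx":0,"wy":0,"wz":0,"x":0,"y":0,"z":0,"claw":0.06},{"wx":0,"wy":0,"wz":0,"x":0,"y":0,"z":0,"claw":0.06},{"wx":0,"wy":0,"wz":0,"x":0,"y":0,"z":-0.03,"claw":0.06},{"wx":0,"wy":0,"wz":0,"x":0,"y":0,"z":-0.05,"claw":0.085},{"wx":0,"wy":0,"wz":0,"x":0,"y":0,"z":-0.04,"claw":0.085}]' && python3 go.py '[492.7,131.5,200]'
```

```text
time: 7.2
ee_pos: [549.0, -332.0, 206.2]
tcp_rot: [0.559, 3.091, -0.001]
force: [0.7, -0.2, 0.6]
width: 0.992
grasp_force: 0.0
[492.7,131.5,200] tool delta [215.  414.4   5.9] n 10 per row m [0.0215 0.0414 0.0006]
pos [ 549.  -332.   206.2] yawx 159.5 z [ 0.001 -0.    -1.   ] F [ 0.7 -0.2  0.6] q [-0.54  0.35  0.19  1.41  0.   -0.19] w 0.992 gf 0.0 t 7.2
```

```bash
python3 -m inch '[{"wx":0,"wy":0,"wz":0,"x":0.0269,"y":0.0518,"z":0,"claw":0.085},{"wx":0,"wy":0,"wz":0,"x":0.0269,"y":0.0518,"z":0,"claw":0.085},{"wx":0,"wy":0,"wz":0,"x":0.0269,"y":0.0518,"z":0,"claw":0.085},{"wx":0,"wy":0,"wz":0,"x":0.0269,"y":0.0518,"z":0,"claw":0.085},{"wx":0,"wy":0,"wz":0,"x":0.0269,"y":0.0518,"z":0,"claw":0.085},{"wx":0,"wy":0,"wz":0,"x":0.0269,"y":0.0518,"z":0,"claw":0.085},{"wx":0,"wy":0,"wz":0,"x":0.0269,"y":0.0518,"z":0,"claw":0.085},{"wx":0,"wy":0,"wz":0,"x":0.0269,"y":0.0518,"z":0,"claw":0.085}]' && python3 -m inch '[{"wx":0,"wy":0,"wz":0,"x":0,"y":0,"z":0.01,"claw":0.085},{"wx":0,"wy":0,"wz":0,"x":0,"y":0,"z":0,"claw":0.085},{"wx":0,"wy":0,"wz":0,"x":0,"y":0,"z":0,"claw":0.085}]'
python3 go.py '[492.7,131.5,60]'
python3 - <<'E'
from h import *
c=imaging.get_calibration('wrist')
im=snap('wrist','w2.png')
m=cv2.inRange(cv2.cvtColor(im,cv2.COLOR_RGB2HSV),(0,0,170),(180,45,255));n,l,st,ce=cv2.connectedComponentsWithStats(m)
for i in range(1,n):
    if st[i,4]>300: print(st[i],ce[i].round(1),ray(c,*ce[i],98).round(1))
for n in('top',):
    im=snap(n,'t2.png')
cv2.imwrite('pics/t2c.png',np.hstack([cv2.resize(im[120:250,230:410,::-1],(400,290)),cv2.resize(cv2.imread('pics/w2.png'),(387,290))]))
E
```

```text
time: 8.2
ee_pos: [492.0, 133.4, 204.5]
tcp_rot: [0.559, 3.091, 0.001]
force: [0.4, 0.5, -0.7]
width: 0.994
grasp_force: 0.0
time: 8.57
ee_pos: [492.6, 130.5, 194.3]
tcp_rot: [-0.562, -3.091, 0.0]
force: [-0.5, -0.1, 0.0]
width: 0.993
grasp_force: 0.0
[492.7,131.5,60] tool delta [  0.3   1.1 134.3] n 3 per row m [0.0001 0.0004 0.0448]
pos [492.6 130.5 194.3] yawx 159.4 z [-0. -0. -1.] F [-0.5 -0.1  0. ] q [ 0.26  0.1  -0.15  1.32 -0.    0.62] w 0.993 gf 0.0 t 8.575
[133 100  35  27 447] [150.4 111.8] [410.3  83.2  98. ]
[ 460  157   52   50 1926] [485.  181.4] [543.6 293.4  98. ]
[ 219  160   73   69 3999] [254.8 194. ] [492.4 130.2  98. ]
```

View pics/t2c.png

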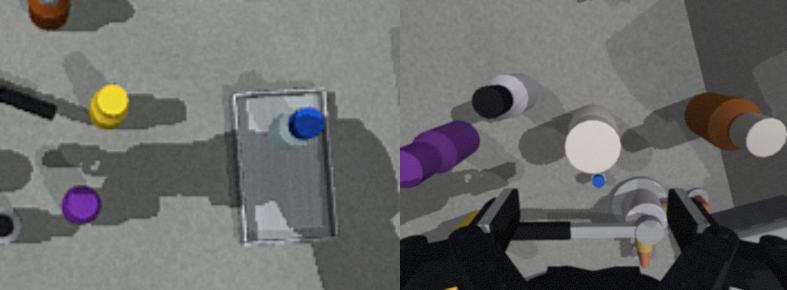

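The clear bottle stands upright in the tray. The jar lid is centred under the tool, measured at (492,130), so I'm descending and gripping.

```bash
python3 -m inch '[{"wx":0,"wy":0,"wz":0,"x":0,"y":0,"z":0.04,"claw":0.085},{"wx":0,"wy":0,"wz":0,"x":0,"y":0,"z":0.04,"claw":0.085},{"wx":0,"wy":0,"wz":0,"x":0,"y":0,"z":0.035,"claw":0.085},{"wx":0,"wy":0,"wz":0,"x":0,"y":0,"z":0.019,"claw":0.085},{"wx":0,"wy":0,"wz":0,"x":0,"y":0,"z":0,"claw":0.085},{"wx":0,"wy":0,"wz":0,"x":0,"y":0,"z":0,"claw":0.045},{"wx":0,"wy":0,"wz":0,"x":0,"y":0,"z":0,"claw":0.045},{"wx":0,"wy":0,"wz":0,"x":0,"y":0,"z":0,"claw":0.045}]' 40 && python3 -m inch '[{"wx":0,"wy":0,"wz":0,"x":0,"y":0,"z":0,"claw":0.045}]' 60
```

```text
time: 9.68
ee_pos: [493.4, 131.4, 61.8]
tcp_rot: [0.559, 3.089, 0.001]
force: [-0.6, -2.0, 5.8]
width: 0.644
grasp_force: 41.9
time: 9.8
ee_pos: [493.4, 131.4, 61.9]
tcp_rot: [0.559, 3.089, 0.0]
force: [-1.0, -2.3, 6.0]
width: 0.648
grasp_force: 61.8
```

```bash
python3 -m inch '[{"wx":0,"wy":0,"wz":0,"x":0,"y":0,"z":-0.01,"claw":0.045},{"wx":0,"wy":0,"wz":0,"x":0,"y":0,"z":-0.03,"claw":0.045},{"wx":0,"wy":0,"wz":0,"x":0,"y":0,"z":-0.04,"claw":0.045},{"wx":0,"wy":0,"wz":0,"x":0,"y":0,"z":-0.04,"claw":0.045},{"wx":0,"wy":0,"wz":0,"x":0,"y":0,"z":-0.03,"claw":0.045},{"wx":0,"wy":0,"wz":0,"x":0,"y":0,"z":0,"claw":0.045}]' 60 && python3 go.py '[449,-333.5,211]'
```

```text
time: 10.55
ee_pos: [493.7, 132.0, 213.1]
tcp_rot: [0.558, 3.087, 0.004]
force: [-0.1, -0.2, -2.2]
width: 0.643
grasp_force: 63.7
[449,-333.5,211] tool delta [-121.1 -451.7    1.2] n 10 per row m [-0.0121 -0.0452  0.0001]
pos [493.7 132.  213.1] yawx 159.51 z [ 0.005  0.002 -1.   ] F [-0.1 -0.2 -2.2] q [ 0.26  0.1  -0.11  1.36  0.    0.62] w 0.643 gf 63.7 t 10.55
```

```bash
python3 -m inch '[{"wx":0,"wy":0,"wz":0,"x":-0.007,"y":-0.026,"z":0,"claw":0.045},{"wx":0,"wy":0,"wz":0,"x":-0.013,"y":-0.05,"z":0,"claw":0.045},{"wx":0,"wy":0,"wz":0,"x":-0.014,"y":-0.053,"z":0,"claw":0.045},{"wx":0,"wy":0,"wz":0,"x":-0.014,"y":-0.053,"z":0,"claw":0.045},{"wx":0,"wy":0,"wz":0,"x":-0.014,"y":-0.053,"z":0,"claw":0.045},{"wx":0,"wy":0,"wz":0,"x":-0.014,"y":-0.053,"z":0,"claw":0.045},{"wx":0,"wy":0,"wz":0,"x":-0.014,"y":-0.053,"z":0,"claw":0.045},{"wx":0,"wy":0,"wz":0,"x":-0.014,"y":-0.053,"z":0,"claw":0.045}]' && python3 -m inch '[{"wx":0,"wy":0,"wz":0,"x":-0.011,"y":-0.038,"z":0,"claw":0.045},{"wx":0,"wy":0,"wz":0,"x":-0.006,"y":-0.02,"z":0,"claw":0.045},{"wx":0,"wy":0,"wz":0,"x":0,"y":0,"z":0,"claw":0.045},{"wx":0,"wy":0,"wz":0,"x":0,"y":0,"z":0,"claw":0.045}]' && python3 go.py '[449,-333.5,211]' '[449,-333.5,67]'
```

```text
time: 11.55
ee_pos: [451.0, -275.3, 208.9]
tcp_rot: [-0.559, -3.09, -0.002]
force: [0.4, 0.6, -0.9]
width: 0.638
grasp_force: 63.9
time: 12.05
ee_pos: [447.5, -333.1, 209.9]
tcp_rot: [-0.558, -3.091, -0.002]
force: [0.7, -0.1, -2.3]
width: 0.643
grasp_force: 63.9
[449,-333.5,211] tool delta [-1.5  0.1 -1.1] n 1 per row m [-0.0015  0.0001 -0.0011]
[449,-333.5,67] tool delta [ -1.7   0.  142.9] n 3 per row m [-0.0006  0.      0.0476]
pos [ 447.5 -333.1  209.9] yawx 159.55 z [-0.001  0.001 -1.   ] F [ 0.7 -0.1 -2.3] q [-0.64  0.19 -0.01  1.37  0.   -0.28] w 0.643 gf 63.9 t 12.05
```

```bash
python3 -m inch '[{"wx":0,"wy":0,"wz":0,"x":-0.001,"y":0,"z":0.02,"claw":0.045},{"wx":0,"wy":0,"wz":0,"x":0,"y":0,"z":0.035,"claw":0.045},{"wx":0,"wy":0,"wz":0,"x":0,"y":0,"z":0.035,"claw":0.045},{"wx":0,"wy":0,"wz":0,"x":0,"y":0,"z":0.028,"claw":0.045},{"wx":0,"wy":0,"wz":0,"x":0,"y":0,"z":0.014,"claw":0.045},{"wx":0,"wy":0,"wz":0,"x":0,"y":0,"z":0.007,"claw":0.045},{"wx":0,"wy":0,"wz":0,"x":0,"y":0,"z":0.003,"claw":0.045},{"wx":0,"wy":0,"wz":0,"x":0,"y":0,"z":0,"claw":0.045}]'; python3 -m inch '[{"wx":0,"wy":0,"wz":0,"x":0,"y":0,"z":0.001,"claw":0.045},{"wx":0,"wy":0,"wz":0,"x":0,"y":0,"z":0,"claw":0.045}]'
```

```text
time: 13.05
ee_pos: [448.9, -334.8, 69.0]
tcp_rot: [0.559, 3.09, -0.001]
force: [-0.5, 0.1, -0.9]
width: 0.641
grasp_force: 63.9
time: 13.3
ee_pos: [448.6, -334.8, 67.7]
tcp_rot: [0.559, 3.091, -0.0]
force: [-0.4, -0.4, -1.4]
width: 0.641
grasp_force: 63.9
```

```bash
python3 -m inch '[{"wx":0,"wy":0,"wz":0,"x":0,"y":0,"z":0.001,"claw":0.045},{"wx":0,"wy":0,"wz":0,"x":0,"y":0,"z":0,"claw":0.045},{"wx":0,"wy":0,"wz":0,"x":0,"y":0,"z":0,"claw":0.045}]'
```

```text
time: 13.68
ee_pos: [448.7, -334.8, 67.0]
tcp_rot: [0.559, 3.09, -0.001]
force: [-1.4, 0.6, 5.3]
width: 0.644
grasp_force: 64.4
```

```bash
python3 -m inch '[{"wx":0,"wy":0,"wz":0,"x":0,"y":0,"z":0,"claw":0.06},{"wx":0,"wy":0,"wz":0,"x":0,"y":0,"z":0,"claw":0.08},{"wx":0,"wy":0,"wz":0,"x":0,"y":0,"z":0,"claw":0.08},{"wx":0,"wy":0,"wz":0,"x":0,"y":0,"z":-0.03,"claw":0.08},{"wx":0,"wy":0,"wz":0,"x":0,"y":0,"z":-0.05,"claw":0.08},{"wx":0,"wy":0,"wz":0,"x":0,"y":0,"z":-0.05,"claw":0},{"wx":0,"wy":0,"wz":0,"x":0,"y":0,"z":0,"claw":0}]' && python3 go.py '[605,17,200]'
python3 - <<'E'
import numpy as np
from h import *
# handle-frame offset b behind at radius r ; constant twist per row of 9deg about the axis
r,b=135,24
th=np.radians(9);c,s=np.cos(th),np.sin(th)
# tool frame: x = push tangent, y = -d (inward). axis at tool pos (b, +r)
a=np.array([b,r]);Rw=np.array([[c,-s],[s,c]])
print('shift per 9deg',a-Rw@a)
E
```

```text
time: 14.55
ee_pos: [450.1, -335.8, 200.7]
tcp_rot: [0.558, 3.085, -0.005]
force: [-0.2, 0.1, -0.1]
width: 0.527
grasp_force: 0.0
[605,17,200] tool delta [-21.5 384.7   0. ] n 8 per row m [-0.0027  0.0481  0.    ]
pos [ 450.1 -335.8  200.7] yawx 159.5 z [ 0.006 -0.005 -1.   ] F [-0.2  0.1 -0.1] q [-0.64  0.19 -0.03  1.34  0.   -0.28] w 0.527 gf 0.0 t 14.55
shift per 9deg [21.41413261 -2.09235314]
```

```bash
python3 -m inch '[{"wx":0,"wy":0,"wz":0,"x":-0.0027,"y":0.048,"z":0,"claw":0},{"wx":0,"wy":0,"wz":0,"x":-0.0027,"y":0.048,"z":0,"claw":0},{"wx":0,"wy":0,"wz":0,"x":-0.0027,"y":0.048,"z":0,"claw":0},{"wx":0,"wy":0,"wz":0,"x":-0.0027,"y":0.048,"z":0,"claw":0},{"wx":0,"wy":0,"wz":0,"x":-0.0027,"y":0.048,"z":0,"claw":0},{"wx":0,"wy":0,"wz":0,"x":-0.0027,"y":0.048,"z":0,"claw":0},{"wx":0,"wy":0,"wz":0,"x":-0.0027,"y":0.048,"z":0,"claw":0},{"wx":0,"wy":0,"wz":0,"x":-0.0027,"y":0.048,"z":0,"claw":0}]' && python3 -m inch '[{"wx":0,"wy":0,"wz":0,"x":0,"y":0,"z":0.04,"claw":0},{"wx":0,"wy":0,"wz":0,"x":0,"y":0,"z":0.03,"claw":0},{"wx":0,"wy":0,"wz":0,"x":0,"y":0,"z":0,"claw":0}]'
python3 go.py '[605,17,57]'
python3 - <<'E'
from h import *
im=snap('top','t3.png');im2=snap('wrist','w3.png')
cv2.imwrite('pics/t3c.png',np.hstack([cv2.resize(im[110:250,130:410,::-1],(500,290),interpolation=cv2.INTER_CUBIC),cv2.resize(im2[:,:,::-1],(300,290))]))
E
```

```text
time: 15.55
ee_pos: [603.2, 19.1, 195.0]
tcp_rot: [-0.559, -3.09, 0.001]
force: [0.0, 0.9, 0.4]
width: -0.002
grasp_force: 0.0
time: 15.92
ee_pos: [600.9, 17.7, 122.6]
tcp_rot: [-0.557, -3.085, 0.002]
force: [-0.1, -1.0, -0.2]
width: -0.001
grasp_force: 0.0
[605,17,57] tool delta [-4.5  0.9 65.6] n 2 per row m [-0.0023  0.0005  0.0328]
pos [600.9  17.7 122.6] yawx 159.52 z [-0.007 -0.    -1.   ] F [-0.1 -1.  -0.2] q [ 0.03  0.29 -0.07  1.21  0.    0.39] w -0.001 gf 0.0 t 15.925
```

View pics/t3c.png

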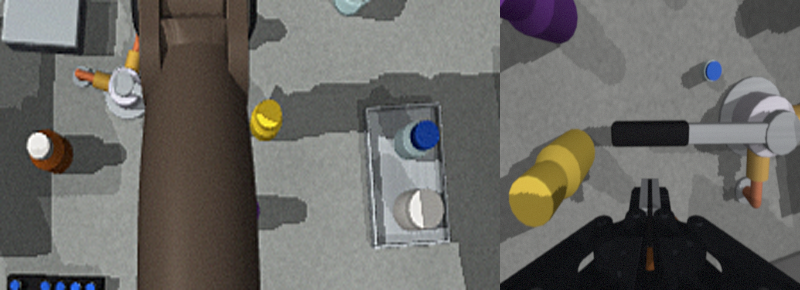

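Both containers stand upright in the tray. The shut fingers are behind the grip, at its middle. I'm backing off a little, lowering, then closing in.

```bash
python3 -m inch '[{"wx":0,"wy":0,"wz":0,"x":-0.008,"y":0,"z":0,"claw":0},{"wx":0,"wy":0,"wz":0,"x":0,"y":0,"z":0.03,"claw":0},{"wx":0,"wy":0,"wz":0,"x":0,"y":0,"z":0.025,"claw":0},{"wx":0,"wy":0,"wz":0,"x":0,"y":0,"z":0.011,"claw":0},{"wx":0,"wy":0,"wz":0,"x":0,"y":0,"z":0,"claw":0}]' && python3 -m inch '[{"wx":0,"wy":0,"wz":0,"x":0.005,"y":0,"z":0,"claw":0},{"wx":0,"wy":0,"wz":0,"x":0.005,"y":0,"z":0,"claw":0},{"wx":0,"wy":0,"wz":0,"x":0,"y":0,"z":0,"claw":0}]'; python3 go.py
```

```text
time: 16.65
ee_pos: [610.9, 14.5, 60.5]
tcp_rot: [-0.559, -3.091, 0.0]
force: [0.2, 0.3, -0.6]
width: 0.002
grasp_force: 0.0
time: 17.02
ee_pos: [601.2, 18.5, 61.1]
tcp_rot: [0.558, 3.091, 0.0]
force: [-0.1, -0.6, 0.1]
width: 0.001
grasp_force: 0.0
pos [601.2  18.5  61.1] yawx 159.51 z [ 0.001  0.    -1.   ] F [-0.1 -0.6  0.1] q [ 0.03  0.32 -0.18  1.08  0.    0.39] w 0.001 gf 0.0 t 17.025
```

```bash
python3 -m inch '[{"wx":0,"wy":0,"wz":0,"x":0.002,"y":0,"z":0.003,"claw":0},{"wx":0,"wy":0,"wz":4.5,"x":0.0107,"y":-0.0013,"z":0,"claw":0},{"wx":0,"wy":0,"wz":4.5,"x":0.0107,"y":-0.0013,"z":0,"claw":0},{"wx":0,"wy":0,"wz":4.5,"x":0.0107,"y":-0.0013,"z":0,"claw":0},{"wx":0,"wy":0,"wz":4.5,"x":0.0107,"y":-0.0013,"z":0,"claw":0},{"wx":0,"wy":0,"wz":0,"x":0,"y":0,"z":0,"claw":0}]'; python3 go.py
cat > pol.py <<'E'
from h import *
p=readout.read_state()['ee_pos'][:2]-np.array([627,152.6]);a=np.degrees(np.arctan2(p[1],p[0]))
print('rad',np.hypot(*p),'turned',(-110.5-a)%360)
E
python3 pol.py
```

```text
time: 17.77
ee_pos: [558.9, 34.1, 57.3]
tcp_rot: [1.034, 2.966, 0.0]
force: [0.5, -1.6, 0.7]
width: -0.002
grasp_force: 0.0
pos [558.9  34.1  57.3] yawx 141.57 z [ 0.  0. -1.] F [ 0.5 -1.6  0.7] q [ 0.06  0.25 -0.28  1.04  0.    0.73] w -0.002 gf 0.0 t 17.775
rad 136.7206684770823 turned 9.392620084513908
```

```bash
python3 -m inch '[{"wx":0,"wy":0,"wz":4.5,"x":0.0107,"y":-0.0013,"z":0,"claw":0},{"wx":0,"wy":0,"wz":4.5,"x":0.0107,"y":-0.0013,"z":0,"claw":0},{"wx":0,"wy":0,"wz":4.5,"x":0.0107,"y":-0.0013,"z":0,"claw":0},{"wx":0,"wy":0,"wz":4.5,"x":0.0107,"y":-0.0013,"z":0,"claw":0},{"wx":0,"wy":0,"wz":4.5,"x":0.0107,"y":-0.0013,"z":0,"claw":0},{"wx":0,"wy":0,"wz":4.5,"x":0.0107,"y":-0.0013,"z":0,"claw":0},{"wx":0,"wy":0,"wz":4.5,"x":0.0107,"y":-0.0013,"z":0,"claw":0}]'; python3 go.py;python3 pol.py
python3 - <<'E'
from h import *
snap('wrist','w4.png')
E
```

```text
time: 18.65
ee_pos: [506.9, 86.0, 57.4]
tcp_rot: [1.803, 2.571, -0.002]
force: [1.9, -3.1, -1.3]
width: -0.004
grasp_force: 1.9
pos [506.9  86.   57.4] yawx 109.91 z [ 0.001 -0.002 -1.   ] F [ 1.9 -3.1 -1.3] q [ 0.17  0.16 -0.38  1.02 -0.    1.39] w -0.004 gf 1.9 t 18.65
rad 137.38341596226843 turned 40.49219142435072
```

View pics/w4.png

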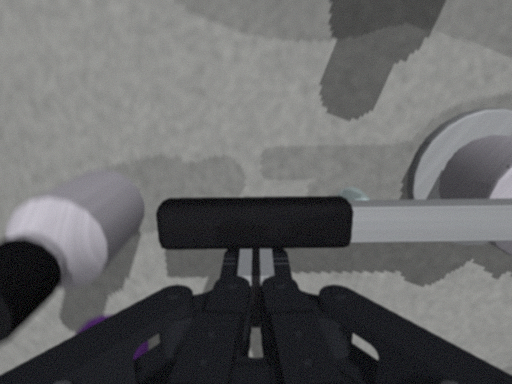

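The fingers are pressing the middle of the grip at (256,250), square to it, and the handle has turned about 50°. The can is clear on the left and the vial is safely under the bar.

```bash
python3 -m inch '[{"wx":0,"wy":0,"wz":4.5,"x":0.0107,"y":-0.0013,"z":0,"claw":0},{"wx":0,"wy":0,"wz":4.5,"x":0.0107,"y":-0.0013,"z":0,"claw":0},{"wx":0,"wy":0,"wz":4.5,"x":0.0107,"y":-0.0013,"z":0,"claw":0},{"wx":0,"wy":0,"wz":4.5,"x":0.0107,"y":-0.0013,"z":0,"claw":0},{"wx":0,"wy":0,"wz":4.5,"x":0.0107,"y":-0.0013,"z":0,"claw":0},{"wx":0,"wy":0,"wz":4.5,"x":0.0107,"y":-0.0013,"z":0,"claw":0},{"wx":0,"wy":0,"wz":4.5,"x":0.0107,"y":-0.0013,"z":0,"claw":0}]'; python3 go.py;python3 pol.py
```

```text
time: 19.58
ee_pos: [489.3, 158.5, 57.3]
tcp_rot: [2.432, 1.986, -0.002]
force: [0.7, -3.2, 1.4]
width: 0.003
grasp_force: 1.9
pos [489.3 158.5  57.3] yawx 78.47 z [-0.    -0.002 -1.   ] F [ 0.7 -3.2  1.4] q [ 0.31  0.17 -0.38  1.02 -0.    2.09] w 0.003 gf 1.9 t 19.575
rad 137.79963934203934 turned 71.95468887851399
```

```bash
python3 -m inch '[{"wx":0,"wy":0,"wz":3,"x":0.007,"y":-0.001,"z":0,"claw":0},{"wx":0,"wy":0,"wz":2,"x":0.005,"y":-0.0006,"z":0,"claw":0},{"wx":0,"wy":0,"wz":0,"x":0,"y":0,"z":0,"claw":0}]'; python3 go.py;python3 pol.py
```

```text
time: 19.95
ee_pos: [490.0, 169.0, 57.3]
tcp_rot: [2.513, 1.879, -0.006]
force: [-0.9, -9.0, 5.0]
width: -0.001
grasp_force: 4.7
pos [490.  169.   57.3] yawx 73.59 z [-0.001 -0.005 -1.   ] F [-0.9 -9.   5. ] q [ 0.33  0.17 -0.37  1.03 -0.    2.19] w -0.001 gf 4.7 t 19.95
rad 137.93370161058695 turned 76.31237869597379
```

```bash
python3 -m inch '[{"wx":0,"wy":0,"wz":2,"x":0.005,"y":-0.0006,"z":0,"claw":0},{"wx":0,"wy":0,"wz":0,"x":0,"y":0,"z":0,"claw":0},{"wx":0,"wy":0,"wz":0,"x":0,"y":0,"z":0,"claw":0}]'; python3 go.py;python3 pol.py
python3 - <<'E'
from h import *
im=snap('scene','s5.png');im2=snap('wrist','w5.png')
cv2.imwrite('pics/s5c.png',np.hstack([cv2.resize(im[150:330,190:360,::-1],(400,424),interpolation=cv2.INTER_CUBIC),cv2.resize(im2[:,:,::-1],(400,424))]))
E
```

```text
time: 20.32
ee_pos: [489.6, 169.2, 57.3]
tcp_rot: [2.542, 1.828, -0.016]
force: [-5.9, -26.3, 13.4]
width: -0.003
grasp_force: 13.6
pos [489.6 169.2  57.3] yawx 71.44 z [-0.002 -0.015 -1.   ] F [ -5.9 -26.3  13.4] q [ 0.34  0.18 -0.37  1.03 -0.01  2.23] w -0.003 gf 13.6 t 20.325
rad 138.38865671388476 turned 76.39499379637971
```

View pics/s5c.png

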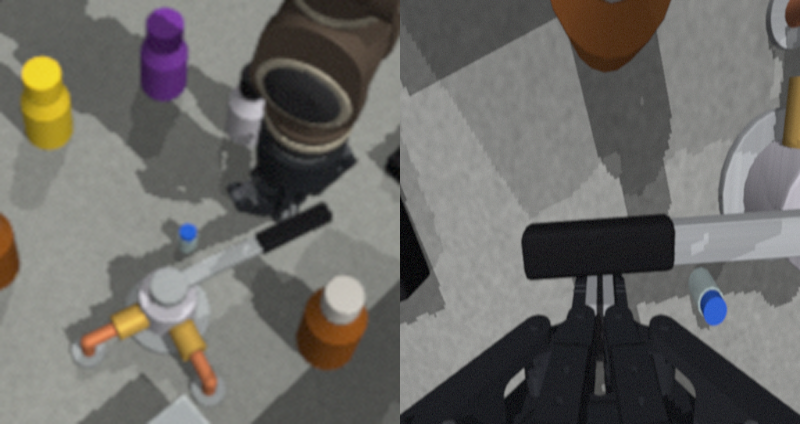

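The handle stopped moving while the push rose to about 27 N, so it is on its hard stop. The vial is untouched and the amber bottle is clear. I'm backing off and retreating to check the angle.

```bash
python3 -m inch '[{"wx":0,"wy":0,"wz":0,"x":-0.01,"y":0,"z":0,"claw":0},{"wx":0,"wy":0,"wz":0,"x":-0.02,"y":0,"z":0,"claw":0},{"wx":0,"wy":0,"wz":0,"x":0,"y":0,"z":-0.04,"claw":0},{"wx":0,"wy":0,"wz":0,"x":0,"y":0,"z":-0.05,"claw":0},{"wx":0,"wy":0,"wz":0,"x":0,"y":0,"z":-0.05,"claw":0},{"wx":0,"wy":0,"wz":0,"x":0,"y":0,"z":-0.02,"claw":0}]'; python3 go.py '[330,330,217]'
```

```text
time: 21.18
ee_pos: [482.4, 147.5, 220.6]
tcp_rot: [2.548, 1.836, 0.007]
force: [0.4, -0.3, -0.3]
width: -0.001
grasp_force: 0.0
[330,330,217] tool delta [ 124.9 -202.3    3.3] n 5 per row m [ 0.025  -0.0405  0.0007]
pos [482.4 147.5 220.6] yawx 71.57 z [ 0.004  0.002 -1.   ] F [ 0.4 -0.3 -0.3] q [ 0.3   0.08 -0.11  1.37  0.    2.19] w -0.001 gf 0.0 t 21.175
```

```bash
python3 -m inch '[{"wx":0,"wy":0,"wz":0,"x":0.025,"y":-0.0405,"z":0,"claw":0},{"wx":0,"wy":0,"wz":0,"x":0.025,"y":-0.0405,"z":0,"claw":0},{"wx":0,"wy":0,"wz":0,"x":0.025,"y":-0.0405,"z":0,"claw":0},{"wx":0,"wy":0,"wz":0,"x":0.025,"y":-0.0405,"z":0,"claw":0},{"wx":0,"wy":0,"wz":0,"x":0.025,"y":-0.0405,"z":0,"claw":0},{"wx":0,"wy":0,"wz":0,"x":0,"y":0,"z":0,"claw":0}]'
python3 - <<'E'
from h import *
im=snap('top','t6.png');ct=imaging.get_calibration('top')
m=cv2.inRange(im.max(2),0,45);k=np.zeros_like(m);k[160:215,160:222]=m[160:215,160:222]
n,l,st,ce=cv2.connectedComponentsWithStats(k)
for i in range(1,n):
  if st[i,4]>100:
    p=np.argwhere(l==i)[:,::-1];P=np.array([ray(ct,u,v,76)[:2] for u,v in p]);c=P.mean(0);v=np.linalg.svd(P-c)[2]
    print(st[i],c.round(1),np.degrees(np.arctan2(v[0][1],v[0][0]))%180,np.ptp((P-c)@v[0]),'from axis',np.degrees(np.arctan2(c[1]-152.6,c[0]-627)))
cv2.imwrite('pics/t6b.png',cv2.resize(im[:,:,::-1],(800,600),interpolation=cv2.INTER_CUBIC))
E
```

```text
time: 21.92
ee_pos: [327.4, 331.8, 217.2]
tcp_rot: [-2.544, -1.842, 0.0]
force: [0.0, 1.2, 0.9]
width: 0.0
grasp_force: 0.0
[179 181  14  27 183] [495.4 188.6] 163.95164984557252 75.81196089218045 from axis 164.68159563182235
```

View pics/t6b.png

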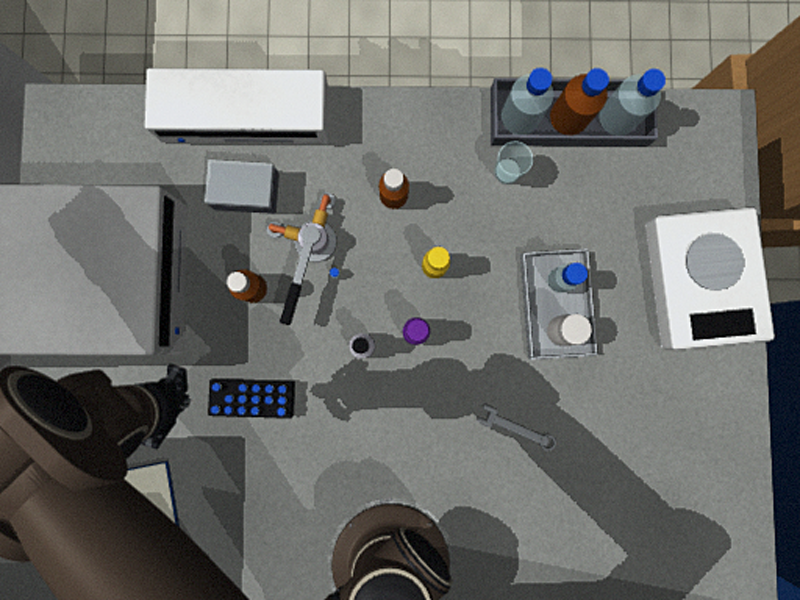

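The handle now points down-left, from (313,235) to (288,320). Everything else is in place and both containers are upright in the tray. But my fit gives about 85.5° of turn, so I'm checking the angle against the pipe directions and the hub.

Run:
```python
from h import *
ct=imaging.get_calibration('top')
d1=np.radians(-110.5);d2=np.radians(163.95)
u=np.array([np.cos(d1),np.sin(d1)]);v=np.array([np.cos(d2),np.sin(d2)])
p=np.array([579.6,26.2]);q=np.array([495.4,188.6])
s=np.linalg.solve(np.c_[u,-v],q-p);print('intersection',p+u*s[0],'dist',s)
cs=imaging.get_calibration('scene')
# orange/copper pipes & handle line via grip masks, both times in both views
from scipy.ndimage import center_of_mass
def grip(f,c,win):
    im=cv2.imread('pics/'+f);m=(im.max(2)<55).astype(np.uint8);k=np.zeros_like(m);x0,y0,x1,y1=win;k[y0:y1,x0:x1]=m[y0:y1,x0:x1]
    n,l,st,ce=cv2.connectedComponentsWithStats(k);i=1+np.argmax(st[1:,4]);return ce[i],st[i]
S6=snap('scene','s6.png')
for f,c,w in [('t0.png',ct,(224,155,260,176)),('t6.png',ct,(170,175,200,215)),('s0.png',cs,(225,200,252,242)),('s6.png',cs,(285,225,345,275))]:
    ce,st=grip(f,c,w);print(f,st,ray(c,*ce,75).round(1))
for f,c,w in [('t0.png',ct,(165,120,215,155)),('t6.png',ct,(165,120,215,155)),('s0.png',cs,(215,275,290,325))]:
    im=cv2.imread('pics/'+f);h=cv2.cvtColor(im,cv2.COLOR_BGR2HSV);m=cv2.inRange(h,(3,110,90),(28,255,255));k=np.zeros_like(m);x0,y0,x1,y1=w;k[y0:y1,x0:x1]=m[y0:y1,x0:x1]
    n,l,st,ce=cv2.connectedComponentsWithStats(k)
    for i in range(1,n):
      if st[i,4]>15:
        P=np.array([ray(c,*x[::-1],30)[:2] for x in np.argwhere(l==i)]);e=np.linalg.svd(P-P.mean(0))[2][0]
        print(f,'pipe',st[i],P.mean(0).round(1),np.degrees(np.arctan2(e[1],e[0]))%180)
```

```text
intersection [626.24482349 150.95724749] dist [-133.19200562 -136.15191754]
t0.png [229 157  27  17 198] [580.3  26.4  75. ]
t6.png [179 181  14  27 196] [495.9 188.8  75. ]
s0.png [230 206  18  30 227] [579.7  29.4  75. ]
s6.png [299 237  32  20 256] [496.3 193.1  75. ]
t0.png pipe [200 125  10  19 105] [679.9 140.1] 162.4193096666787
t0.png pipe [172 143  20  11 115] [641.3 208.1] 74.90418685679299
t6.png pipe [200 125  10  19 103] [679.9 140.1] 163.27606096658073
t6.png pipe [172 143  20  11 111] [641.5 208.5] 74.67844674477054
s0.png pipe [225 279  28  22 254] [677.4 141. ] 167.65621610636586
s0.png pipe [262 286  20  31 256] [639.7 207.5] 72.800478083376
```

The pipes give a valve yaw of about -16°, so "on" should point along 164°. The handle measures 164°, and a 27 N push moved it no further, so it is on the stop. It simply started about 4° off the "off" stop.

```bash
python3 -c "
from workcell import order
print(order.hand_in())"
```

```text
the job is handed in; nothing more can be done
None
```

The valve handle is on, hard against its stop; the clear bottle and the wide jar stand upright in the tray, nothing else looked moved in the last picture, and the job was handed in at about 22 s.

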